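# Sunglasses case onto its little display stand

### The job

Take the black sunglasses case off the sloping easel and lay it flat, lid up, on the small oblong display stand, centred and lined up with the top so that no edge of the case hangs over. The stand's height is set differently each time: feel for it, lower the case onto it gently, neither dropping it nor pressing hard, let go, and leave everything else on the shelf where it is.

Things in the scene. Friction and masses are not known exactly. Their poses are not given: they have to be found in the camera images.
- case: Closed black sunglasses case, loose box 150 (x) x 56 (y) x 42 mm (z), 0.11 to 0.23 kg, balanced at its middle. Origin: centre of its underside; x along its length, z out through the lid. It starts lying up the easel's slope, -x end down against the lip, z leaning 35 degrees towards the easel's front; long sides free to pinch across 56 mm. On the stand either end may point either way.
- easel: White plastic easel, fixed. Origin: centre of its underside; front is -x. Footplate 170 x 100 x 8 mm; above it a plate 165 mm long, 64 mm wide rises 35 degrees towards +x, its face from 35 mm height at the low end (x = -75 mm) to 130 mm at the top. A lip at the low end stands 12 mm above the face. No side walls.
- stand: Fixed display stand: wooden foot 130 x 64 x 12 mm, telescopic post, flat wooden top 168 (x) x 74 (y) x 8 mm centred over the origin. Origin: centre of the foot's underside. The top face is 60 to 100 mm above the shelf, differently each time and not told by this pose; the post keeps its height. The top is cushioned: gives about 1.2 mm per newton straight down, at most 15 mm, then is hard.
- corner0 (a point): Corner of the underside of the case, at (-75, -28, 0) mm in the case's frame.
- corner1 (a point): Corner of the underside of the case, at (-75, +28, 0) mm in the case's frame.
- corner2 (a point): Corner of the underside of the case, at (+75, -28, 0) mm in the case's frame.
- corner3 (a point): Corner of the underside of the case, at (+75, +28, 0) mm in the case's frame.
- cedar0: Loose cedar block 90 x 45 x 22 mm lying flat, a bystander. Origin: centre of its underside, x along its length.
- cedar1: Loose cedar block 90 x 45 x 22 mm lying flat, a bystander. Origin: centre of its underside, x along its length.
- cedar2: Loose cedar block 90 x 45 x 22 mm lying flat, a bystander. Origin: centre of its underside, x along its length.
- ring_cone: Loose white ceramic ring cone, base diameter 60, height 100 mm, upright, a bystander. Origin: centre of its underside.
- flashlight: Loose aluminium flashlight 122 mm long, 33 mm diameter, lying, a bystander. Origin: under its middle, on the shelf; x along its length.
- brush: Loose wooden clothes brush with black bristles, 150 x 40 x 30 mm, lying bristles down, a bystander. Origin: centre of its underside, x along its length.
Not all that is in view belongs to the job. What is shaped like the case but green or pink is not meant.

How it is judged:
By the outcome, as a careful person would: the job done as asked, in the order asked, and still so for the second after the job is handed in, with the robot touching nothing.
It also fails if it takes over 45 s, if anything falls off the work surface, if the arm or the gripper's body presses on something with over 40 N, if the wrist force passes 120 N, or if a joint passes its speed limit or range.

### The arm

A 6-joint arm with a two-finger parallel gripper is mounted at the origin on the work surface. World frame = base frame: x ahead of the robot, y to its left, z up, the work surface at z = 0. Lengths are in m, angles in rad, forces in N, time in s.
With the tool pointing down it reaches from about 0.35 to 0.775 m from the base axis. Payload 5.5 kg.
Tool frame: the origin (TCP) lies at the very end of the fingers, on their centre line; the grasp point (between the pads) lies 19 mm behind it; z points along the fingers, y is the line along which they close (so a half turn about z gives the same grasp; the last joint's range is limited). The gripper opens to 85 mm and grips with 20 to 120 N. Pads are 22 mm wide; open, the fingers measure 114 mm over their backs; the gripper's body (76 mm by 85 mm) begins 54 mm behind the grasp point. The pads swing forward as they close: fully open they stand 13 mm farther back than shut.
Start: joints at [0.979, 0.313, 0.046, 1.304, 0, 1.431], TCP at [0.251, 0.517, 0.231] pointing down, gripper open.
Joint ranges: [-2.76, 2.76], [-0.86, 1.69], [-1.03, 1.26], [-2.2, 2.34], [-1.47, 1.5], [-3.14, 3.14]. Speed limits (rad/s): [2.57, 2.57, 3.14, 3.14, 3.14, 3.14].

### API

Orientations are given as a unit quaternion [w, x, y, z].
In Python, from workcell import get_state, read_camera, calibration, hand_in gives the robot as it stands.
- The arm moves only by the tool drive_tool, never from a script. Its argument "deltas" is a list that holds one entry, the list of rows, each a list of 7 numbers: the closure in counts, from 0 (fully open) to 255 (shut), then the shift along the tool's x, y, z in m, then the turn, a rotation vector about the tool's x, y, z in degrees. A call has 1 to 12 rows; each row is the pose to reach, as a shift and turn from the pose commanded when the call began, along the tool's axes at that moment; what a row does not reach only later rows make up. A row lasts 1/8 s, in which the tool goes at most 62.5 mm and 10.7 degrees, less where a joint would pass 70% of its speed; a pose out of reach is approached as far as the arm can. A call with a gripper value outside its range is refused whole. The fingers move at their own pace and stop on an object; "newtons" is the grip in N (left out, the last holds). Time passes only in rows, so rows that repeat a pose let the fingers close. It gives the time, the measured TCP pose, the force, the opening and the grip force at its end, in the units of the state.
- get_state(): the state, without advancing time (a new reading comes with each control period).
- read_camera(name): name is "scene" or "side" or "wrist"; returns (picture, depth): 400x640x3 uint8, red, green, blue; 400x640 float32, m along the optical axis (not along the pixel's ray), 0 where there is no reading.
- calibration(name): a dict with "mtx" (3x3 intrinsics, pixels), "world_from_camera" (4x4, takes a point from camera to world coordinates). Camera axes: x right, y up, looking along -z (the intrinsics and any distortion apply to the point x, -y, -z); pixel columns grow to the right and rows downward; lengths in m; the calibration is good to about 2 mm. A picture is of the moment at which its call begins: read the wrist's pose just before it. calibration takes no time and is no camera call; for the wrist camera it gives the pose at the moment of the call.
- hand_in(): hands the job in; it is judged then, once.
The state is a dict: "clock": time; "joint_pos": joint angles; "qvel": joint speeds; "tau": joint torques, N m; "tcp_pos": TCP position; "orientation": TCP orientation; "wrist_force": force on the tool from outside, world axes, zero at the start; "ft_torque": the same for the moment, N m; "finger_gap": finger opening in m; "grip_force": force on a finger pad.
Only numpy, scipy, OpenCV 4.12 (cv2) and the standard library are available. Lean on these libraries where they do the work, as an engineer would, in place of code of your own. Each camera call takes 0.05 s, during which the arm holds its last target. There are 200 camera calls.

## Working session

There is one attempt and no reset: what is moved stays moved. The work goes in short steps, Python scripts to look and compute and a tool call to move; the robot and the scene stay as the last step left them, time stands still between calls to the robot, and variables do not carry over. Pictures are saved under pics/ and viewed, at most 12 in all, crops included, and the job is handed in when it is done.

Besides the shell and the picture viewer there is one more tool, called after "Call:" by a JSON object that holds its "op" and its "data", one argument or row to a line. drive_tool: Moves the arm, as the interface text tells. Its arguments: {"type":"object","properties":{"deltas":{"type":"array","items":{"type":"array","items":{"type":"array","items":{"type":"number"}}}},"newtons":{"type":"number"}},"required":["deltas"]}

```bash
ls; mkdir -p pics
cat > h.py <<'E'
import numpy as np, cv2, json
from workcell import get_state, read_camera, calibration, hand_in
def cloud(name):
    T=calibration(name); K=np.array(T["mtx"]); M=np.array(T["world_from_camera"])
    img,d=read_camera(name)
    v,u=np.mgrid[0:400,0:640]
    x=(u-K[0,2])/K[0,0]*d; y=(v-K[1,2])/K[1,1]*d
    P=np.stack([x,-y,-d,np.ones_like(d)],-1)@M.T
    P=P[...,:3]; P[d==0]=np.nan
    return img,P
E
python3 - <<'E'
from h import *
print(get_state())
for n in("scene","side"):
    img,P=cloud(n); np.save(f"{n}_P.npy",P); cv2.imwrite(f"pics/{n}0.png",img[...,::-1])
    c=calibration(n); print(n,c)
E
```

```text
pics
{'clock': 0.0, 'joint_pos': array([9.79371090e-01, 3.14011801e-01, 4.49750319e-02, 1.30361765e+00,
       3.39517457e-06, 1.43119894e+00]), 'qvel': array([-0.0015733 , -0.00041944, -0.00095234, -0.00015754,  0.00146723,
       -0.00123488]), 'tau': array([ 5.59513428e-04, -4.80630434e+01,  2.98532510e+01,  1.93664973e-02,
       -5.95163829e-05,  7.33543658e-06]), 'tcp_pos': array([0.25076444, 0.51685958, 0.23040079]), 'orientation': array([-3.33652265e-04,  2.23997060e-01,  9.74589377e-01, -8.67069613e-04]), 'wrist_force': array([ 0.50236255, -0.15312367, -0.16170982]), 'ft_torque': array([-0.00508249, -0.0298179 ,  0.02786078]), 'grip_force': 0.0, 'finger_gap': 0.0852022399732622}
scene {'mtx': array([[474.84043847,   0.        , 315.57977597],
       [  0.        , 474.84043847, 193.64213528],
       [  0.        ,   0.        ,   1.        ]]), 'world_from_camera': array([[ 0.75004499, -0.54373576,  0.37654208,  1.17084345],
       [ 0.66125072,  0.62804485, -0.41025253, -0.73995447],
       [-0.01341634,  0.55669658,  0.83060756,  1.45928216],
       [ 0.        ,  0.        ,  0.        ,  1.        ]])}
side {'mtx': array([[403.90029265,   0.        , 318.14403451],
       [  0.        , 403.90029265, 198.70281907],
       [  0.        ,   0.        ,   1.        ]]), 'world_from_camera': array([[ 0.91123606,  0.28656923, -0.29584947,  0.19870105],
       [-0.41163718,  0.60872586, -0.67823864, -0.91704073],
       [-0.0142711 ,  0.73981816,  0.67265551,  0.97620675],
       [ 0.        ,  0.        ,  0.        ,  1.        ]])}
```

View pics/scene0.png

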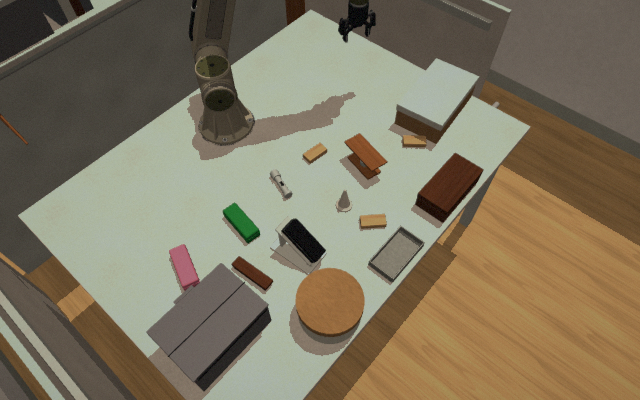

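View pics/side0.png

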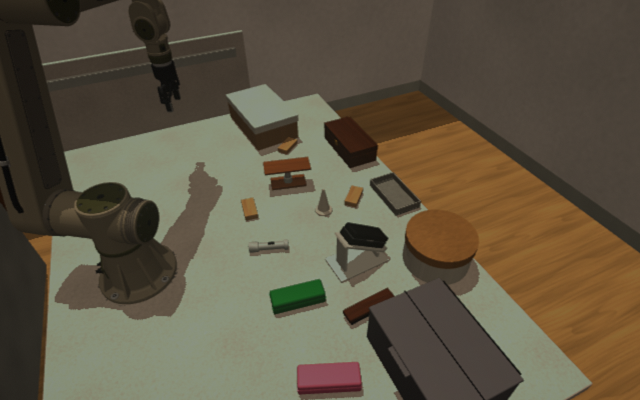

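Scene view: the black case is on the white easel at (302,240), with the stand at (366,152). Candidates for the case are black (302,240), green (240,222), pink (183,266), dark brush (252,273) and the dark brown box (450,187). Only the black one, on the white easel, fits the description. In the side view the case is at (362,236) and the stand top at (287,166).

```bash
cat > m.py <<'E'
from h import *
def rep(n,mask,box,lbl):
    P=np.load(f"{n}_P.npy"); u0,v0,u1,v1=box
    m=np.zeros(mask.shape,bool); m[v0:v1,u0:u1]=mask[v0:v1,u0:u1]
    k,l,s,c=cv2.connectedComponentsWithStats(m.astype(np.uint8)); i=1+np.argmax(s[1:,4]); m=l==i
    Q=P[m]; Q=Q[~np.isnan(Q[:,0])]
    print(n,lbl,s[i],"zrange",np.percentile(Q[:,2],[2,50,98]).round(3),"med",np.median(Q,0).round(3))
    return m,Q
def rect(Q):
    r=cv2.minAreaRect((Q[:,:2]*1000).astype(np.float32)); return r
for n,cb,sb in(("scene",(270,205,335,275),(338,128,392,182)),("side",(335,215,392,252),(258,150,318,192))):
    img=cv2.imread(f"pics/{n}0.png"); hsv=cv2.cvtColor(img,cv2.COLOR_BGR2HSV)
    m,Q=rep(n,hsv[...,2]<60,cb,"case")
    # plane normal facing up along slope
    A=np.c_[Q[:,:2],np.ones(len(Q))]; w=np.ones(len(Q),bool)
    for _ in range(15):
        c=np.linalg.lstsq(A[w],Q[w,2],rcond=None)[0]; r=Q[:,2]-A@c; w=np.abs(r)<max(.004,np.median(np.abs(r)))
    nn=np.array([-c[0],-c[1],1]);nn/=np.linalg.norm(nn)
    print(" plane n",nn.round(3),"tilt",np.degrees(np.arccos(nn[2])).round(1),"inl",w.sum(),len(Q),"ctr",Q[w].mean(0).round(4))
    up=np.array([-nn[0],-nn[1],0]); up/=np.linalg.norm(up); print(" upslope yaw",np.degrees(np.arctan2(up[1],up[0])).round(1))
    yx=np.cross(nn,np.cross(up,nn)) 
    ex=up-nn*(up@nn); ex/=np.linalg.norm(ex); ey=np.cross(nn,ex)
    F=Q[w]; o=F.mean(0); r=cv2.minAreaRect((np.c_[(F-o)@ex,(F-o)@ey]*1000).astype(np.float32)); print(" face rect",r, "ctr",(o+ex*r[0][0]/1e3+ey*r[0][1]/1e3).round(4), ex.round(3))
    m,Q=rep(n,(hsv[...,1]>120)&((hsv[...,0]<20)),sb,"stand")
    zt=np.percentile(Q[:,2],80); T=Q[np.abs(Q[:,2]-zt)<.006]; print(" top z",np.median(T[:,2]).round(4),rect(T))
E
python3 m.py; python3 -c "
import cv2
a=cv2.imread('pics/scene0.png')[200:290,250:350];b=cv2.imread('pics/scene0.png')[115:205,320:420]
cv2.imwrite('pics/crop.png',cv2.resize(cv2.hconcat([a,b]),None,fx=4,fy=4))"
```

```text
scene case [282 219  44  44 883] zrange [0.062 0.111 0.154] med [ 0.649 -0.236  0.111]
 plane n [ 0.573 -0.003  0.819] tilt 35.0 inl 499 880 ctr [ 0.652  -0.2308  0.115 ]
 upslope yaw 179.7
 face rect ((-2.3137664794921875, -0.3010444641113281), (147.66709899902344, 53.91469955444336), 3.0352094173431396) ctr [ 0.6538 -0.2306  0.1137] [-0.819  0.005  0.573]
scene stand [345 134  42  45 968] zrange [0.006 0.085 0.094] med [0.567 0.191 0.085]
 top z 0.087 ((561.9239501953125, 198.21310424804688), (76.2609634399414, 169.87197875976562), 74.31151580810547)
side case [340 223  48  25 845] zrange [0.055 0.118 0.151] med [ 0.628 -0.254  0.118]
 plane n [ 0.523 -0.152  0.839] tilt 33.0 inl 421 843 ctr [ 0.6435 -0.2411  0.1181]
 upslope yaw 163.8
 face rect ((-7.869800567626953, -7.391109466552734), (144.91229248046875, 52.490962982177734), 16.850173950195312) ctr [ 0.6519 -0.2359  0.1138] [-0.805  0.234  0.544]
side stand [263 157  47  18 574] zrange [0.08  0.085 0.089] med [0.559 0.194 0.085]
 top z 0.0848 ((561.5028686523438, 197.22564697265625), (76.8611068725586, 163.2586212158203), 74.8259506225586)
```

View pics/crop.png

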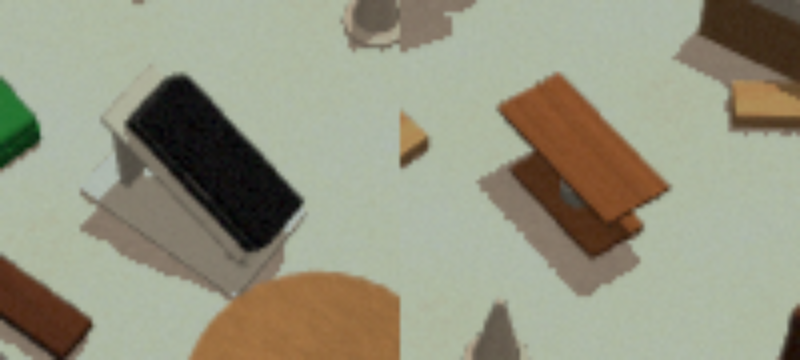

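The crop shows the black closed case on the white easel with its low end on the right, and the stand's bare wooden top beside it. The face measures 148 x 54 mm at a 35° tilt and z≈0.114, which matches the easel's geometry. The stand top is at about (0.562, 0.198, 0.086), with its long axis at yaw ≈ -15.5°.

```bash
cat >> h.py <<'E'
from scipy.spatial.transform import Rotation as R
def rot(yaw_y,tilt):
    # tool y at yaw_y deg; tool leaning back by tilt about tool y (0 = straight down, + = tool body away along -tool x)
    b=R.from_euler('z',yaw_y-90,degrees=True)*R.from_matrix(np.diag([-1.,1,-1]))
    return b*R.from_euler('y',-tilt,degrees=True)
def delta(p,Rt,p0=None,R0=None):
    s=get_state(); q=s["orientation"]
    R0=R.from_quat([q[1],q[2],q[3],q[0]]) if R0 is None else R0
    p0=s["tcp_pos"] if p0 is None else p0
    print("shift",R0.inv().apply(np.array(p)-p0).round(4),"turn",(R0.inv()*Rt).as_rotvec(degrees=True).round(2))
E
python3 - <<'E'
from h import *
Rt=rot(92,35); print(Rt.as_matrix().round(2))
delta([.710,-.232,.20],Rt)
P=np.load("scene_P.npy")
print("stool",np.nanmedian(P[290:310,320:340].reshape(-1,3),0), "high pts near:")
Q=P.reshape(-1,3); w=(Q[:,0]>.5)&(Q[:,0]<1)&(Q[:,1]<-.1)&(Q[:,1]>-.5)&(Q[:,2]>.05); 
k=w&~((abs(Q[:,1]+.232)<.05)&(Q[:,0]<.75)); print(np.nanmin(Q[k],0),np.nanmax(Q[k],0))
E
```

```text
[[-0.82 -0.03  0.57]
 [-0.03  1.    0.02]
 [-0.57  0.   -0.82]]
shift [-0.7401 -0.4732  0.0311] turn [ -8.6  -34.33 -26.98]
stool [ 0.84158056 -0.33076511  0.11052001] high pts near:
[ 0.51701592 -0.49997188  0.05025229] [ 0.94427315 -0.22629557  0.14753175]
```

```bash
sed -i "s/'y',-tilt/'y',tilt/" h.py
python3 - <<'E'
from h import *
Rt=rot(92,35); print(Rt.as_matrix().round(2))
delta([.710,-.232,.20],Rt)
E
```

```text
[[-0.82 -0.03 -0.57]
 [-0.03  1.   -0.02]
 [ 0.57  0.   -0.82]]
shift [-0.7401 -0.4732  0.0311] turn [  8.43  34.26 -27.03]
```

Call:
{"op": "drive_tool", "data": {
  "deltas": [
    [[0,-0.74,-0.473,0.031,8.4,34.3,-27],[0,-0.74,-0.473,0.031,8.4,34.3,-27],[0,-0.74,-0.473,0.031,8.4,34.3,-27],[0,-0.74,-0.473,0.031,8.4,34.3,-27],[0,-0.74,-0.473,0.031,8.4,34.3,-27],[0,-0.74,-0.473,0.031,8.4,34.3,-27],[0,-0.74,-0.473,0.031,8.4,34.3,-27],[0,-0.74,-0.473,0.031,8.4,34.3,-27],[0,-0.74,-0.473,0.031,8.4,34.3,-27],[0,-0.74,-0.473,0.031,8.4,34.3,-27],[0,-0.74,-0.473,0.031,8.4,34.3,-27],[0,-0.74,-0.473,0.031,8.4,34.3,-27]]
  ]
}}

```text
clock: 1.6
tcp_pos: [0.6009, -0.1063, 0.2164]
orientation: [-0.314, -0.016, 0.949, -0.002]
wrist_force: [67.3, -11.6, 25.6]
finger_gap: 0.0856
grip_force: 0.0
```

Run:
```python
from h import *
s=get_state(); print(s["wrist_force"],s["qvel"].round(2),s["joint_pos"].round(2))
delta([.710,-.232,.20],rot(92,35))
img,P=cloud("side"); cv2.imwrite("pics/side1.png",img[...,::-1])
s=get_state(); print(s["wrist_force"],s["qvel"].round(2))
```

```text
[ 67.3404657  -11.62830597  25.59675795] [-0.46  0.22  0.08  0.84 -0.29 -0.35] [-0.23  1.12  1.27  2.34 -0.15 -0.22]
shift [-0.0937 -0.1292 -0.0503] turn [ 0.45 -1.64  0.04]
[-1.77225797 -3.42654467 -4.28416131] [ 0.02  0.   -0.06 -0.05  0.05  0.06]
```

View pics/side1.png

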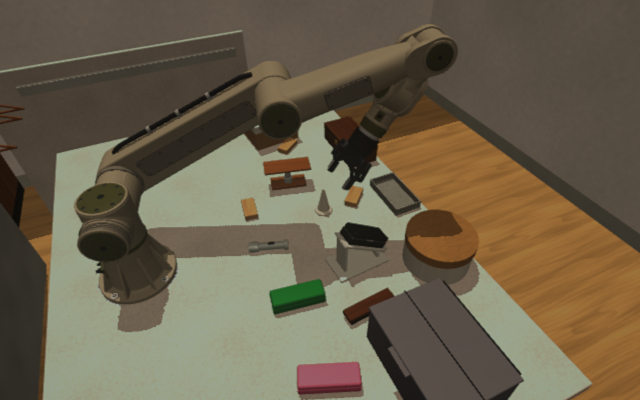

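The side view shows the arm far extended, with the gripper at (350,170) short of the case. Joints 3 and 4 are at their limits, so a 35° outward tilt is out of reach. I'll grasp with a 10° tilt and place at -25°, which turns the case by the same 35°.

Run:
```python
from h import *
s=get_state(); print(s["tcp_pos"],s["joint_pos"].round(3),s["wrist_force"])
delta([.60,-.15,.23],rot(92,10))
```

```text
[ 0.59964075 -0.11254218  0.2121082 ] [-0.241  1.126  1.259  2.333 -0.155 -0.218] [-1.77225797 -3.42654467 -4.28416131]
shift [ 0.0114 -0.0373 -0.0141] turn [  0.52 -27.03  -0.33]
```

Call:
{"op": "drive_tool", "data": {
  "deltas": [
    [[0,0.003,-0.012,-0.005,0.2,-9,-0.1],[0,0.007,-0.024,-0.01,0.4,-18,-0.2],[0,0.011,-0.037,-0.014,0.5,-27,-0.3],[0,0.011,-0.037,-0.014,0.5,-27,-0.3]]
  ]
}}

```text
clock: 2.15
tcp_pos: [0.5973, -0.1415, 0.2381]
orientation: [-0.081, -0.019, 0.997, -0.002]
wrist_force: [0.6, 0.6, 0.7]
finger_gap: 0.0854
grip_force: 0.0
```

Run:
```python
from h import *
s=get_state(); print(s["tcp_pos"],s["joint_pos"].round(3),s["wrist_force"])
delta([.60,-.15,.23],rot(92,10))
delta([.664,-.232,.212],rot(92,10))
```

```text
[ 0.59731367 -0.14148127  0.23810609] [-0.334  0.534  0.383  1.572 -0.059 -0.367] [0.62709765 0.61782683 0.6647964 ]
shift [-0.0036 -0.0086  0.0076] turn [-0.04  0.71  0.15]
shift [-0.0666 -0.093   0.0156] turn [-0.04  0.71  0.15]
```

Call:
{"op": "drive_tool", "data": {
  "deltas": [
    [[0,-0.033,-0.047,0.008,0,0.7,0],[0,-0.067,-0.093,0.016,0,0.7,0],[0,-0.067,-0.093,0.016,0,0.7,0],[0,-0.067,-0.093,0.016,0,0.7,0]]
  ]
}}

```text
clock: 2.65
tcp_pos: [0.6685, -0.2317, 0.209]
orientation: [-0.089, -0.019, 0.996, -0.001]
wrist_force: [-0.9, -0.0, -0.0]
finger_gap: 0.085
grip_force: 0.0
```

Run:
```python
from h import *
s=get_state(); print(s["tcp_pos"],s["joint_pos"].round(3),s["wrist_force"])
img,P=cloud("wrist"); cv2.imwrite("pics/w1.png",img[...,::-1]); np.save("w1.npy",P)
delta([.664,-.232,.212],rot(92,10))
```

```text
[ 0.6684758  -0.2317252   0.20896396] [-0.414  0.779  0.743  1.696 -0.077 -0.447] [-0.90156122 -0.03525983 -0.02554801]
shift [ 0.0048 -0.0007 -0.0006] turn [-0.04 -0.08  0.29]
```

View pics/w1.png

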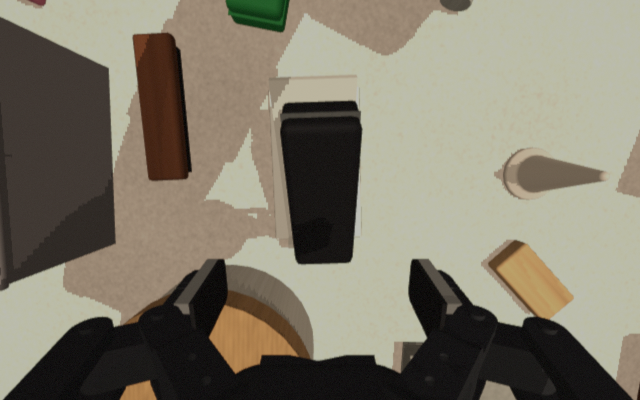

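The wrist view shows the black case at columns 281–361 and rows 101–263, between the open fingers. I'll measure its lid from this close view.

Run:
```python
from h import *
P=np.load("w1.npy"); img=cv2.imread("pics/w1.png")
m=np.zeros((400,640),bool); m[98:268,272:372]=(img.max(2)<75)[98:268,272:372]
k,l,s,_=cv2.connectedComponentsWithStats(m.astype(np.uint8)); i=1+np.argmax(s[1:,4]); m=l==i; print(s[i])
Q=P[m]; Q=Q[~np.isnan(Q[:,0])]
w=np.ones(len(Q),bool); A=np.c_[Q[:,:2],np.ones(len(Q))]
for _ in range(20):
    c=np.linalg.lstsq(A[w],Q[w,2],rcond=None)[0]; r=Q[:,2]-A@c; w=np.abs(r)<max(.003,np.median(abs(r)))
n=np.array([-c[0],-c[1],1]); n/=np.linalg.norm(n); print(n.round(3),np.degrees(np.arccos(n[2])),w.sum(),len(Q))
F=Q[w]; o=F.mean(0); ex=np.array([-1,0,0])-n*-n[0]; ex/=np.linalg.norm(ex); ey=np.cross(n,ex)
r=cv2.minAreaRect((np.c_[(F-o)@ex,(F-o)@ey]*1000).astype(np.float32)); print(r)
C=o+ex*r[0][0]/1e3+ey*r[0][1]/1e3; print("lid ctr",C.round(4))
a=np.radians(r[2] if r[1][0]>r[1][1] else r[2]-90); d=ex*np.cos(a)+ey*np.sin(a); print("long dir",d.round(3),"yaw",np.degrees(np.arctan2(d[1],d[0])))
print("lo/hi ends", F[np.argmin(F@d)].round(3),F[np.argmax(F@d)].round(3))
```

```text
[  280   101    82   163 11137]
[0.568 0.041 0.822] 34.72697377282777 9163 11096
((-13.644622802734375, -1.222320556640625), (143.87538146972656, 53.45177459716797), 5.012609481811523)
lid ctr [ 0.6535 -0.228   0.1133]
long dir [-0.82  -0.059  0.57 ] yaw -175.86057296595303
lo/hi ends [ 0.713 -0.23   0.072] [ 0.593 -0.222  0.152]
```

Run:
```python
from h import *
delta([.6647,-.2275,.211],rot(94,10))
delta([.6422,-.229,.083],rot(94,10))
```

```text
shift [0.0038 0.0038 0.0002] turn [ 0.31 -0.08 -1.68]
shift [0.0036 0.0032 0.1302] turn [ 0.31 -0.08 -1.68]
```

Call:
{"op": "drive_tool", "data": {
  "deltas": [
    [[0,0.004,0.004,0,0.3,0,-1.7],[0,0.004,0.0035,0.03,0.3,0,-1.7],[0,0.004,0.0035,0.06,0.3,0,-1.7],[0,0.004,0.0035,0.085,0.3,0,-1.7],[0,0.004,0.003,0.1,0.3,0,-1.7],[0,0.004,0.003,0.115,0.3,0,-1.7],[0,0.004,0.003,0.125,0.3,0,-1.7],[0,0.004,0.003,0.13,0.3,0,-1.7],[0,0.004,0.003,0.13,0.3,0,-1.7],[0,0.004,0.003,0.13,0.3,0,-1.7]]
  ]
}}

```text
clock: 3.95
tcp_pos: [0.6426, -0.2301, 0.0836]
orientation: [-0.087, -0.035, 0.996, -0.003]
wrist_force: [-0.5, -0.2, 0.2]
finger_gap: 0.0852
grip_force: 0.0
```

Run:
```python
from h import *
s=get_state(); print(s["tcp_pos"],s["joint_pos"].round(3),s["wrist_force"])
delta([.6422,-.229,.083],rot(94,10))
img,P=cloud("wrist"); cv2.imwrite("pics/w2.png",img[...,::-1])
```

```text
[ 0.64260853 -0.23014931  0.08357403] [-0.425  0.733  0.352  1.344 -0.083 -0.488] [-0.54245871 -0.23565522  0.20325921]
shift [0.0002 0.0012 0.0006] turn [-0.04 -0.01 -0.01]
```

View pics/w2.png

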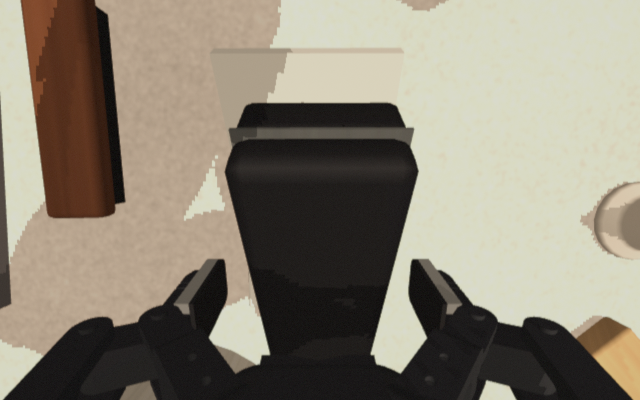

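The case is centred between the pads: case columns about 250–393 at row 290, pads at 226 and 410. Closing now.

Call:
{"op": "drive_tool", "data": {
  "deltas": [
    [[60,0,0,0,0,0,0],[90,0,0,0,0,0,0],[255,0,0,0,0,0,0],[255,0,0,0,0,0,0],[255,0,0,0,0,0,0],[255,0,0,0,0,0,0]]
  ],
  "newtons": 40
}}

```text
clock: 4.75
tcp_pos: [0.6424, -0.2299, 0.0835]
orientation: [-0.087, -0.035, 0.996, -0.003]
wrist_force: [1.4, 0.1, 4.0]
finger_gap: 0.0553
grip_force: 43.0
```

Call:
{"op": "drive_tool", "data": {
  "deltas": [
    [[255,-0.004,0,-0.009,0,0,0],[255,-0.008,0,-0.018,0,0,0],[255,-0.013,0,-0.027,0,0,0],[255,-0.008,0,-0.053,0,0,0],[255,-0.003,0,-0.08,0,0,0],[255,0.001,0,-0.106,0,0,0],[255,0.001,0,-0.106,0,0,0],[255,0.001,0,-0.106,0,0,0]]
  ]
}}

```text
clock: 5.75
tcp_pos: [0.6596, -0.2286, 0.1864]
orientation: [-0.088, -0.035, 0.996, -0.003]
wrist_force: [-1.1, -0.1, -2.1]
finger_gap: 0.0556
grip_force: 42.9
```

Run:
```python
from h import *
s=get_state(); print(s["tcp_pos"],s["joint_pos"].round(3),s["wrist_force"],s["finger_gap"])
# target: case flat above stand, tool y yaw 74.5, tilt -25
Rt=rot(74.5,-25); M=Rt.as_matrix(); d=M[:,2]
g=np.array([.562,.198,.086+.028+.06]); print("tcp target",g+.019*d)
delta(g+.019*d,Rt)
```

```text
[ 0.65964359 -0.2285865   0.18641095] [-0.413  0.744  0.624  1.607 -0.081 -0.477] [-1.1359074  -0.09497199 -2.0834025 ] 0.055597348713768875
tcp target [0.56973771 0.19585414 0.15678015]
shift [0.0539 0.4297 0.0398] turn [  2.58 -34.77  19.64]
```

Call:
{"op": "drive_tool", "data": {
  "deltas": [
    [[255,0.01,0.02,-0.03,0,0,0],[255,0.015,0.06,-0.03,0.3,-4,2],[255,0.02,0.11,-0.03,0.6,-9,5],[255,0.03,0.16,-0.03,1,-14,8],[255,0.04,0.21,-0.03,1.3,-19,11],[255,0.045,0.26,-0.03,1.7,-24,14],[255,0.05,0.32,-0.03,2.1,-29,16.5],[255,0.06,0.37,-0.025,2.4,-33,18.5],[255,0.065,0.41,-0.022,2.6,-34.8,19.6],[255,0.065,0.43,-0.022,2.6,-34.8,19.6],[255,0.065,0.43,-0.022,2.6,-34.8,19.6],[255,0.065,0.43,-0.022,2.6,-34.8,19.6]]
  ]
}}

```text
clock: 7.25
tcp_pos: [0.569, 0.1954, 0.2193]
orientation: [0.214, 0.131, 0.967, -0.03]
wrist_force: [-0.3, -0.0, -1.8]
finger_gap: 0.0555
grip_force: 43.1
```

```bash
cat > look.py <<'E'
import sys
from h import *
t=sys.argv[1]
s=get_state(); print(s["tcp_pos"],s["joint_pos"].round(3),s["wrist_force"].round(2),s["finger_gap"])
out=[]
for n in("scene","side","wrist"):
    img,P=cloud(n); cv2.imwrite(f"pics/{t}_{n}.png",img[...,::-1]); np.save(f"{t}_{n}.npy",P); out.append(img[...,::-1])
o=[cv2.resize(out[0][110:210,310:430],(396,330)),cv2.resize(out[1][100:220,215:355],(385,330))]
cv2.imwrite(f"pics/{t}.png",cv2.hconcat(o));
E
python3 look.py L1
```

```text
[0.56904451 0.19543445 0.21925306] [ 0.315  0.101 -0.346  0.754 -0.237  0.54 ] [-0.28 -0.   -1.82] 0.055545512104562274
```

View pics/L1.png

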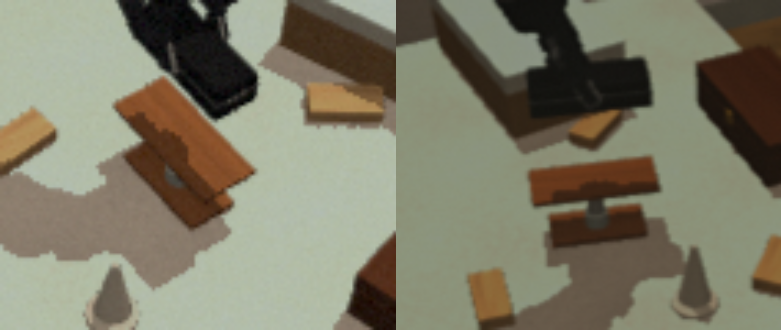

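View pics/L1_wrist.png

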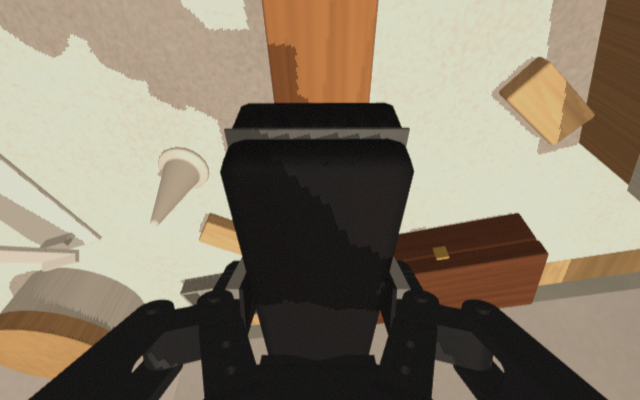

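The case is held level above the stand. In the crop, the case is at (215,85) in the scene half and (590,85) in the side half. The wrist view shows the case far end at row 140 and the stand top at columns 265–378 beyond it. I'll measure both from the same wrist picture.

```bash
cat > rel.py <<'E'
import sys
from h import *
t=sys.argv[1]; P=np.load(f"{t}_wrist.npy"); img=cv2.imread(f"pics/{t}_wrist.png")
s=get_state(); q=s["orientation"]; Rt=R.from_quat([q[1],q[2],q[3],q[0]]); tcp=s["tcp_pos"]
def plane(Q,tol=.0025):
    A=np.c_[Q[:,:2],np.ones(len(Q))]; w=np.ones(len(Q),bool)
    for _ in range(20):
        c=np.linalg.lstsq(A[w],Q[w,2],rcond=None)[0]; r=abs(Q[:,2]-A@c); w=r<max(tol,np.median(r))
    n=np.array([-c[0],-c[1],1]); return n/np.linalg.norm(n),w
def edges(P,m,rows):
    L,Rr=[],[]
    for v in rows:
        u=np.where(m[v])[0]
        if len(u)>20: L.append(P[v,u[1]]); Rr.append(P[v,u[-2]])
    return np.array(L),np.array(Rr)
def fit(E):
    E=E[~np.isnan(E[:,0])]; a=cv2.fitLine(E[:,:2].astype(np.float32),cv2.DIST_HUBER,0,1e-4,1e-4).ravel(); return a
dark=img.max(2)<70
m=np.zeros_like(dark); m[130:255,205:425]=dark[130:255,205:425]
k,l,st,_=cv2.connectedComponentsWithStats(m.astype(np.uint8)); m=l==1+np.argmax(st[1:,4])
Q=P[m]; Q=Q[~np.isnan(Q[:,0])]; n,w=plane(Q)
print("case n",n.round(3),"lid z range",np.percentile(Q[w][:,2],[2,50,98]).round(4))
L,Rr=edges(P,m,range(165,250)); a,b=fit(L),fit(Rr)
for e in(a,b): print("case edge yaw",np.degrees(np.arctan2(e[1],e[0])).round(2)%180, e[2:].round(4))
lon=np.array([np.cos(np.radians(164.5)),np.sin(np.radians(164.5))]); lat=np.array([-lon[1],lon[0]])
F=Q[w][:,:2]; print("along-max of lid",np.percentile(F@lon,[99,99.8,100]).round(4),"tcp",(tcp[:2]@lon).round(4),"lat: edges",np.median(L[:,:2]@lat).round(4),np.median(Rr[:,:2]@lat).round(4),"width",abs(np.median(L[:,:2]@lat)-np.median(Rr[:,:2]@lat)).round(4))
hsv=cv2.cvtColor(img,cv2.COLOR_BGR2HSV); z=P[...,2]
m2=(hsv[...,1]>100)&(hsv[...,0]<22)&(abs(z-.086)<.012); m2[130:]=0; m2[:,:220]=0; m2[:,430:]=0
S=P[m2]; n2,_=plane(S); print("stand z",np.median(S[:,2]).round(4),n2.round(3),len(S),"max",(S[:,:2]@lon).max().round(4))
L2,R2=edges(P,m2,range(5,98))
for e in(fit(L2),fit(R2)): print("stand edge yaw",np.degrees(np.arctan2(e[1],e[0])).round(2)%180, e[2:].round(4))
print("stand lat",np.median(L2[:,:2]@lat).round(4),np.median(R2[:,:2]@lat).round(4), "ref ctr (scene/side) lat,lon",np.array([.5617,.1977])@lat,np.array([.5617,.1977])@lon)
E
python3 rel.py L1
```

```text
case n [-0.04   0.013  0.999] lid z range [0.2471 0.2499 0.251 ]
case edge yaw 165.51 [0.5011 0.1877]
case edge yaw 8.74 [0.5782 0.2484]
along-max of lid [-0.4172 -0.4167 -0.4159] tcp -0.4969 lat: edges nan -0.3661 width nan
stand z 0.0859 [-0.001 -0.     1.   ] 10817 max -0.405
stand edge yaw 166.18 [0.495  0.1811]
stand edge yaw 165.64 [0.5221 0.2473]
stand lat -0.307 -0.3778 ref ctr (scene/side) lat,lon -0.3406175364425017 -0.4884381986166121
```

```bash
cat >> rel.py <<'E'
print("---")
r=cv2.minAreaRect((F*1000).astype(np.float32)); print("wrist lid rect",r)
lon=np.array([np.cos(np.radians(165.5)),np.sin(np.radians(165.5))]); lat=np.array([-lon[1],lon[0]])
print("wrist lid lat pct",np.percentile(F@lat,[.3,1,99,99.7]).round(4),"tcp lat",(tcp[:2]@lat).round(4))
for x in np.arange(-.5,-.41,.015):
    k=abs(F@lon-x)<.004
    if k.sum()>30: f=(F@lat)[k]; print("  lon %.3f"%x,f.min().round(4),f.max().round(4),"mid",((f.min()+f.max())/2).round(4),"z",np.median(Q[w][k,2]).round(4))
for x in np.arange(-.47,-.40,.015):
    k=abs(S[:,:2]@lon-x)<.004
    if k.sum()>30: f=(S[:,:2]@lat)[k]; print("  stand lon %.3f"%x,f.min().round(4),f.max().round(4),"mid",((f.min()+f.max())/2).round(4))
for nme in("scene","side"):
    G=np.load(f"{t}_{nme}.npy"); g=cv2.imread(f"pics/{t}_{nme}.png").max(2)<75
    zt=np.median(Q[w][:,2])
    k=g&(abs(G[...,2]-zt)<.008)&(np.hypot(G[...,0]-.562,G[...,1]-.198)<.1); p=G[k]; nn,ww=plane(p); p=p[ww]
    f=p[:,:2]; print(nme,len(p),"n",nn.round(3),"z",np.median(p[:,2]).round(4),"lon",np.percentile(f@lon,[0,1,99,100]).round(4),"lat",np.percentile(f@lat,[0,1,99,100]).round(4),cv2.minAreaRect((f*1000).astype(np.float32)))
print("stand ctr lon/lat @165.5",np.array([.5617,.1977])@lon,np.array([.5617,.1977])@lat)
E
python3 rel.py L1 | sed -n '/---/,$p'
```

```text
---
wrist lid rect ((510.2657165527344, 211.62139892578125), (52.98764419555664, 38.76630783081055), 74.25892639160156)
wrist lid lat pct [-0.3587 -0.3582 -0.3074 -0.3068] tcp lat -0.3314
  lon -0.455 -0.3588 -0.3065 mid -0.3327 z 0.2501
  lon -0.440 -0.3591 -0.3064 mid -0.3328 z 0.25
  lon -0.425 -0.3594 -0.3065 mid -0.3329 z 0.2489
  stand lon -0.470 -0.3715 -0.2983 mid -0.3349
  stand lon -0.455 -0.3713 -0.2982 mid -0.3348
  stand lon -0.440 -0.3713 -0.298 mid -0.3346
  stand lon -0.425 -0.3712 -0.2977 mid -0.3345
  stand lon -0.410 -0.3711 -0.2978 mid -0.3345
scene 244 n [-0.001 -0.004  1.   ] z 0.2506 lon [-0.575  -0.5724 -0.4551 -0.4349] lat [-0.3694 -0.3629 -0.2948 -0.2914] ((571.021728515625, 195.3796844482422), (74.9189453125, 141.3243408203125), 84.0205307006836)
side 264 n [-0.016 -0.033  0.999] z 0.2487 lon [-0.5707 -0.5688 -0.428  -0.4265] lat [-0.362  -0.359  -0.2896 -0.2884] ((564.187744140625, 189.72328186035156), (72.56092834472656, 145.1166229248047), 83.84493255615234)
stand ctr lon/lat @165.5 -0.49430840279882 -0.3320412367801316
```

Run:
```python
from h import *
P=np.load("L1_wrist.npy")
lon=np.array([np.cos(np.radians(165.5)),np.sin(np.radians(165.5))])
for v in range(102,170,4):
    p=np.nanmedian(P[v,290:350],0); print(v,(p[:2]@lon).round(4),p[2].round(4))
Q=np.load("L1_side.npy"); g=cv2.imread("pics/L1_side.png").max(2)<75
k=g&(Q[...,2]>.2)&(Q[...,2]<.262)&(np.hypot(Q[...,0]-.562,Q[...,1]-.198)<.11); f=Q[k]
print(len(f),np.percentile(f[:,:2]@lon,[0,.5,1,99,99.5,100]).round(4),np.percentile(f[:,2],[0,1,5,95]).round(3))
Rt=rot(75.9,-25); M=Rt.as_matrix(); lon3=np.r_[np.cos(np.radians(165.9)),np.sin(np.radians(165.9))]; lat=np.array([-lon3[1],lon3[0]])
s=get_state(); print(s["tcp_pos"]); q=s["orientation"]; E=R.from_quat([q[1],q[2],q[3],q[0]])
new=R.from_euler('z',.7,degrees=True)*E
for z in(0,-.05,-.06): delta(s["tcp_pos"]+np.r_[.003*lon3-.002*lat,z],new)
```

```text
102 -0.4783 0.0859
106 -0.4219 0.2149
110 -0.4219 0.2177
114 -0.4218 0.2208
118 -0.4219 0.2236
122 -0.4219 0.2263
126 -0.4222 0.2282
130 -0.4219 0.2316
134 -0.4231 0.2316
138 -0.4246 0.2317
142 -0.4224 0.2377
146 -0.4223 0.24
150 -0.4223 0.2421
154 -0.4223 0.244
158 -0.4229 0.2452
162 -0.4232 0.2464
166 -0.4239 0.2475
716 [-0.5713 -0.5706 -0.5701 -0.4261 -0.4254 -0.4244] [0.207 0.209 0.213 0.251]
[0.56973535 0.19496431 0.22007085]
shift [ 0.0028  0.0019 -0.0013] turn [-0.3  -0.   -0.63]
shift [0.0239 0.002  0.044 ] turn [-0.3  -0.   -0.63]
shift [0.0282 0.002  0.0531] turn [-0.3  -0.   -0.63]
```

Call:
{"op": "drive_tool", "data": {
  "deltas": [
    [[255,0.003,0.002,-0.001,-0.3,0,-0.6],[255,0.011,0.002,0.017,-0.3,0,-0.6],[255,0.02,0.002,0.036,-0.3,0,-0.6],[255,0.028,0.002,0.053,-0.3,0,-0.6],[255,0.036,0.002,0.07,-0.3,0,-0.6],[255,0.042,0.002,0.083,-0.3,0,-0.6],[255,0.046,0.002,0.091,-0.3,0,-0.6],[255,0.0485,0.002,0.0965,-0.3,0,-0.6],[255,0.0485,0.002,0.0965,-0.3,0,-0.6],[255,0.0485,0.002,0.0965,-0.3,0,-0.6]]
  ]
}}

```text
clock: 8.65
tcp_pos: [0.5678, 0.199, 0.1132]
orientation: [0.216, 0.126, 0.968, -0.028]
wrist_force: [0.2, -0.0, -2.2]
finger_gap: 0.0556
grip_force: 43.2
```

```bash
python3 look.py L2
python3 - <<'E'
from h import *
lon=np.array([np.cos(np.radians(165.9)),np.sin(np.radians(165.9))]); lat=np.array([-lon[1],lon[0]])
P=np.load("L2_wrist.npy")
for v in (106,114,122): p=np.nanmedian(P[v,290:350],0); print(v,(p[:2]@lon).round(4),p[2].round(4))
img=cv2.imread("pics/L2_wrist.png"); hsv=cv2.cvtColor(img,cv2.COLOR_BGR2HSV)
m=(hsv[...,1]>100)&(hsv[...,0]<22)&(abs(P[...,2]-.086)<.012); m[130:]=0
S=P[m][:,:2]; print("stand max lon",np.percentile(S@lon,[99,100]).round(4),"lat",np.percentile(S@lat,[0,1,99,100]).round(4))
d=img.max(2)<75
for v in (150,180,210,240):
    u=np.where(d[v,200:440])[0]+200; k=P[v,u]; k=k[k[:,2]>.1]; print(v,(k[0,:2]@lat).round(4),(k[-1,:2]@lat).round(4),k[0,2].round(3),(k[0,:2]@lon).round(3))
E
```

```text
[0.56778448 0.1989528  0.11321084] [ 0.32   0.19  -0.526  0.48  -0.234  0.534] [ 0.24 -0.03 -2.18] 0.055597154282512336
106 -0.4217 0.1081
114 -0.4213 0.1143
122 -0.4212 0.1197
stand max lon [-0.4108 -0.4104] lat [-0.3683 -0.3674 -0.2959 -0.2949]
150 -0.3061 -0.3582 0.132 -0.424
180 -0.3065 -0.3581 0.142 -0.427
210 -0.3061 -0.3583 0.141 -0.439
240 -0.3063 -0.358 0.142 -0.452
```

View pics/L2.png

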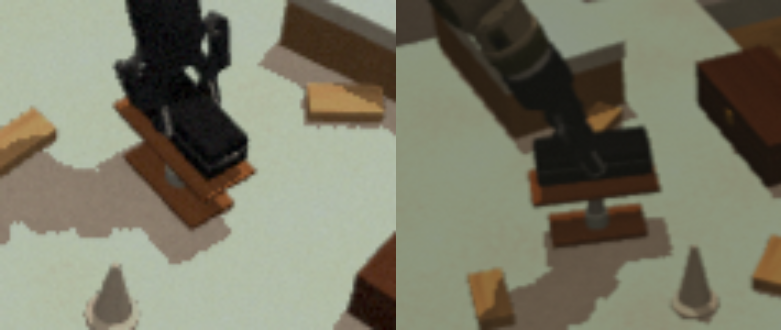

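Above the stand, the case is centred laterally to 1 mm and parallel to it, with its inner end 11 mm from the stand's end (nominal 9 mm). I'll shift it 2 mm along and feel down.

Call:
{"op": "drive_tool", "data": {
  "deltas": [
    [[255,0.0025,0,0.001,0,0,0],[255,0.0042,0,0.0047,0,0,0],[255,0.0055,0,0.0075,0,0,0],[255,0.0067,0,0.01,0,0,0],[255,0.0067,0,0.01,0,0,0],[255,0.0067,0,0.01,0,0,0]]
  ]
}}

```text
clock: 9.55
tcp_pos: [0.5657, 0.1993, 0.1007]
orientation: [0.215, 0.126, 0.968, -0.028]
wrist_force: [-0.1, 0.6, -2.2]
finger_gap: 0.0557
grip_force: 43.2
```

Still hanging free (-2.2 N). Next, 1 mm steps of z.

Call:
{"op": "drive_tool", "data": {
  "deltas": [
    [[255,0.0004,0,0.0009,0,0,0],[255,0.0008,0,0.0018,0,0,0],[255,0.0011,0,0.0023,0,0,0],[255,0.0011,0,0.0023,0,0,0],[255,0.0011,0,0.0023,0,0,0]]
  ]
}}

```text
clock: 10.18
tcp_pos: [0.5656, 0.1992, 0.0981]
orientation: [0.215, 0.126, 0.968, -0.028]
wrist_force: [-0.7, -0.6, -1.3]
finger_gap: 0.0558
grip_force: 43.2
```

```bash
python3 -c "
from h import *
s=get_state();print(s['tcp_pos'],s['wrist_force'],s['ft_torque'])"
```

```text
[0.5655766  0.19923357 0.09814177] [-0.70335302 -0.55735067 -1.32487738] [ 0.19043115  0.50199865 -0.00471005]
```

Call:
{"op": "drive_tool", "data": {
  "deltas": [
    [[255,0.0004,0,0.0009,0,0,0],[255,0.0004,0,0.0009,0,0,0],[255,0.0004,0,0.0009,0,0,0]]
  ]
}}

```text
clock: 10.55
tcp_pos: [0.5657, 0.1993, 0.0972]
orientation: [0.216, 0.126, 0.968, -0.028]
wrist_force: [0.0, -0.3, -1.0]
finger_gap: 0.0558
grip_force: 43.2
```

Call:
{"op": "drive_tool", "data": {
  "deltas": [
    [[255,0.0004,0,0.0009,0,0,0],[255,0.0004,0,0.0009,0,0,0],[255,0.0004,0,0.0009,0,0,0]]
  ]
}}

```text
clock: 10.92
tcp_pos: [0.5657, 0.1993, 0.0963]
orientation: [0.216, 0.126, 0.968, -0.028]
wrist_force: [1.1, 0.2, -1.6]
finger_gap: 0.0553
grip_force: 43.3
```

Call:
{"op": "drive_tool", "data": {
  "deltas": [
    [[255,0.0004,0,0.0009,0,0,0],[255,0.0004,0,0.0009,0,0,0],[255,0.0004,0,0.0009,0,0,0]]
  ]
}}

```text
clock: 11.3
tcp_pos: [0.5657, 0.1993, 0.0953]
orientation: [0.216, 0.126, 0.968, -0.028]
wrist_force: [0.4, 0.2, 0.5]
finger_gap: 0.0552
grip_force: 43.4
```

Call:
{"op": "drive_tool", "data": {
  "deltas": [
    [[255,0.0004,0,0.0009,0,0,0],[255,0.0004,0,0.0009,0,0,0],[255,0.0004,0,0.0009,0,0,0]]
  ]
}}

```text
clock: 11.68
tcp_pos: [0.5657, 0.1993, 0.0943]
orientation: [0.216, 0.126, 0.968, -0.028]
wrist_force: [0.3, 0.1, 1.7]
finger_gap: 0.0555
grip_force: 43.5
```

Contact: the stand carries about 3.9 N. I'll ease back 1 mm so it carries roughly the case's weight, then release.

Call:
{"op": "drive_tool", "data": {
  "deltas": [
    [[255,-0.0004,0,-0.0009,0,0,0],[255,-0.0004,0,-0.0009,0,0,0],[255,-0.0004,0,-0.0009,0,0,0]]
  ]
}}

```text
clock: 12.05
tcp_pos: [0.5657, 0.1992, 0.0952]
orientation: [0.216, 0.126, 0.968, -0.028]
wrist_force: [0.2, 0.8, -0.3]
finger_gap: 0.0556
grip_force: 43.5
```

Call:
{"op": "drive_tool", "data": {
  "deltas": [
    [[120,0,0,0,0,0,0],[80,0,0,0,0,0,0],[60,0,0,0,0,0,0],[30,0,0,0,0,0,0],[0,0,0,0,0,0,0],[0,0,0,0,0,0,0],[0,0,0,0,0,0,0]]
  ],
  "newtons": 20
}}

```text
clock: 12.92
tcp_pos: [0.5656, 0.1992, 0.0952]
orientation: [0.215, 0.126, 0.968, -0.028]
wrist_force: [0.7, 0.1, 0.5]
finger_gap: 0.0855
grip_force: 0.0
```

```bash
python3 look.py L3
```

```text
[0.56558998 0.1992207  0.09516304] [ 0.322  0.209 -0.554  0.435 -0.235  0.535] [0.71 0.07 0.46] 0.08552651724513809
```

View pics/L3_wrist.png

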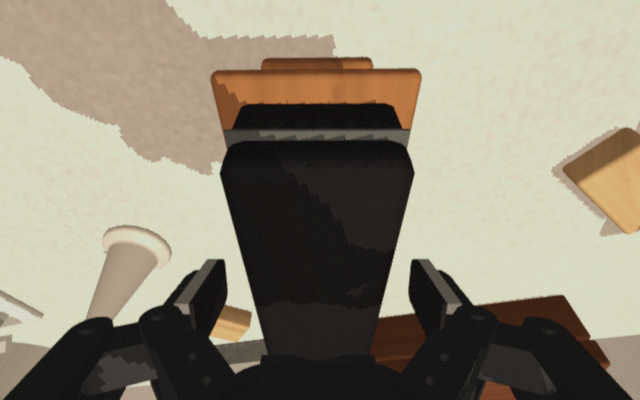

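Released: the case sits on the stand, both pads are clear, and the wood margin is visible beyond the far end and even on both sides. Retracting along the tool axis.

Call:
{"op": "drive_tool", "data": {
  "deltas": [
    [[0,0,0,-0.01,0,0,0],[0,0,0,-0.03,0,0,0],[0,0,0,-0.06,0,0,0],[0,0,0,-0.1,0,0,0],[0,0,0,-0.15,0,0,0],[0,0,0,-0.2,0,0,0],[0,0,0,-0.2,0,0,0],[0,0,0,-0.2,0,0,0],[0,0,0,-0.2,0,0,0]]
  ]
}}

```text
clock: 14.2
tcp_pos: [0.483, 0.2204, 0.2746]
orientation: [0.214, 0.126, 0.968, -0.029]
wrist_force: [0.6, 0.3, -0.7]
finger_gap: 0.0858
grip_force: 0.0
```

```bash
python3 look.py L4
python3 - <<'E'
from h import *
for n in("wrist","scene","side"):
    P=np.load(f"L4_{n}.npy"); img=cv2.imread(f"pics/L4_{n}.png"); hsv=cv2.cvtColor(img,cv2.COLOR_BGR2HSV)
    near=(np.hypot(P[...,0]-.562,P[...,1]-.198)<.11)
    c=near&(img.max(2)<75)&(P[...,2]>.115)&(P[...,2]<.14); st=near&(hsv[...,1]>100)&(hsv[...,0]<22)&(abs(P[...,2]-.085)<.007)
    for k,l in((c,"case"),(st,"stand")):
        if k.sum()>50: p=P[k]; print(n,l,k.sum(),np.median(p[:,2]).round(4),cv2.minAreaRect((p[:,:2]*1000).astype(np.float32)))
E
```

```text
[0.48297803 0.22042716 0.27458436] [ 0.43  -0.04  -0.351  0.916 -0.273  0.64 ] [ 0.58  0.28 -0.65] 0.08582242364295457
wrist case 6307 0.1261 ((557.4605712890625, 201.8455047607422), (55.91276550292969, 144.8177490234375), 75.55725860595703)
wrist stand 2013 0.0842 ((559.9532470703125, 201.21572875976562), (73.41156005859375, 167.283935546875), 75.78472137451172)
scene case 502 0.1264 ((562.0533447265625, 197.1817626953125), (59.36188888549805, 146.70680236816406), 77.22621154785156)
scene stand 190 0.0851 ((566.9776611328125, 170.03732299804688), (175.09771728515625, 70.80628204345703), 7.239268779754639)
side case 441 0.1246 ((561.6062622070312, 196.60260009765625), (62.566368103027344, 147.0662078857422), 75.82498931884766)
side stand 183 0.0826 ((561.9232788085938, 193.1041259765625), (76.44345092773438, 165.07553100585938), 71.67292022705078)
```

View pics/L4.png

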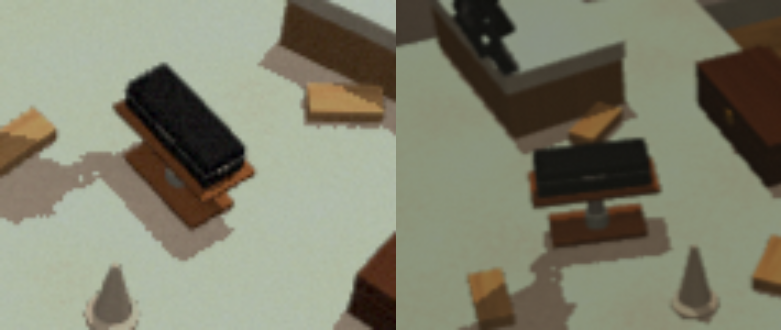

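The case lies flat on the stand (crop at (185,125) and (592,165)). It is parallel to the top within 0.3°, its centre is within about 2.5 mm, and the rest of the stand area is undisturbed.

```bash
python3 -c "
from h import *
print(hand_in())"
```

```text
the job is handed in; nothing more can be done
None
```

The black case lies flat, lid up, on the stand, measured about 2.5 mm from centre and parallel to within 0.3° with no overhang; it was set down gently and released, nothing else was seen to move, and the job was handed in after about 14 s of robot time.

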